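# Fetch the solder spool from behind the tin and bottle

## Task

The spool of solder wire at the back of the wooden bench organiser is needed on the round spool rest. First move the tin and the dropper bottle that stand in front of it out of the way, standing both upright on the rectangular rubber mat while the spool stays where it is; then lay the spool flat in the middle of the round rest, with both still waiting on the mat. Finally stand the tin and the bottle upright again, each on the very pad of the organiser from which it came, and leave the tape roll and the mug as they are.

Things in the scene. Friction and masses are not known exactly. Their poses are not given: they have to be found in the camera images.
- tin_mid (a point): plain pale metal tin, wider than the bottle, with a paper label, loose, 48 mm diameter, 86 mm tall, about 0.15 kg, straight-sided up to 71 mm, then narrowing to its 45 mm top, best gripped in its upper half. This point is its centre, on its axis 43 mm above its foot; z is its axis, upward. At the start it stands in the middle of one of the organiser's two front pads, left or right; that pad is its place
- bottle_mid (a point): slim dropper bottle with a conical nozzle, loose, 32 mm diameter, 102 mm tall, about 0.05 kg; straight round body up to about 52 mm above its foot, to be gripped near the top of that part so that the nozzle clears the gripper; neck from 68 mm (22 mm diameter), thin nozzle from 78 mm. This point is on its axis, 51 mm above its foot; z is its axis, upward. At the start it stands in the middle of the other front pad; that pad is its place
- spool_mid (a point): spool of solder wire lying flat, loose, 54 mm diameter, 30 mm high, about 0.2 kg, solid for gripping across its flanges. This point is its centre, 15 mm above its underside; z is its axis. At the start it lies on the organiser's rear pad, close behind the tin and the bottle, too close for a gripper's body to come down to it past them
- organiser: bench organiser, fixed: low wooden tray of 170 mm (x) by 190 mm (y), open to the front (-x), with 24 mm high, 7 mm thick walls at its back (+x) and two sides. Origin at table height; the floor on which things stand is 6 mm above it. Dark round pads (flush) mark the places: front pads (58 mm diameter) at x = -20 mm, y = +40 and -40 mm, rear pad at x = +26 mm, y = 0 in its frame. Side walls' inner faces at y = +-88 mm, back wall's at x = +83 mm
- side_mat: flat rectangular rubber mat, fixed, 180 mm (x) by 110 mm (y), 4 mm thick, the side area for the tin and the bottle, left or right of the organiser. Origin at the centre of its underside, x along its length
- spool_rest: flat round dark steel disc with a cork centre, fixed, 100 mm diameter, 6 mm thick, the place for the spool, on the other side of the organiser. Origin at the centre of its underside
- tape_mid (a point): roll of dark tape lying flat, 55 mm diameter, 19 mm high, loose bystander, beyond the work at the right; this point is its centre
- cup_mid (a point): mug standing upright, 83 mm diameter and 93 mm high, with a handle, loose bystander, beyond the work at the left; this point is 46 mm above its foot at the middle of its outline
Things that resemble listed ones, but are neither listed nor needed, are in the scene too. Of the things that look like the part that bears tin_mid, the largest one is meant.

How it is judged:
By the outcome, as a careful person would: the job done as asked, in the order asked, and still so for the second after the job is handed in, with the robot touching nothing.
It also fails if it takes over 118 s, if anything falls off the work surface, if the arm or the gripper's body presses on something with over 40 N, if the wrist force passes 120 N, or if a joint passes its speed limit or range.

## Robot

A 6-joint arm with a two-finger parallel gripper is mounted at the origin on a cart in front of the work surface, level with it; the furniture and walls round the work are solid. World frame = base frame: x ahead of the robot, y to its left, z up, the work surface at z = 0. Lengths are in m, angles in rad, forces in N, time in s.
With the tool pointing down it reaches from about 0.25 to 0.775 m from the base axis. Payload 4 kg.
Tool frame: the origin (TCP) lies at the very end of the fingers, on their centre line; the grasp point (between the pads) lies 19 mm behind it; z points along the fingers, y is the direction in which the jaws open and shut (so a half turn about z gives the same grasp; the last joint's range is limited). The gripper opens to 94 mm and grips with 3 to 60 N. Pads are 16 mm wide; open, the fingers measure 119 mm over their backs; the gripper's body (75 mm by 177 mm) begins 78 mm behind the grasp point.
Start: joints at [-1.348, 0.087, 1.371, -0, 1.684, -0.103], TCP at [0.176, -0.521, 0.206] pointing down, gripper open.
Joint ranges: [-3.1, 3.1], [-0.76, 2.03], [0.27, 2.55], [-1.08, 4.22], [0.17, 2.65], [-2.57, 2.57]. Speed limits (rad/s): [2.79, 2.79, 3.14, 3.14, 3.14, 3.14].

## Interface

Orientations are given as [roll, pitch, yaw] about the fixed x, y, z axes, in that order (R = Rz(yaw) Ry(pitch) Rx(roll)).
In Python, from bench import robot, snapshot, models gives the robot as it stands.
- The arm moves only by the tool arm_command, never from a script. Its argument "commands" is text: rows parted by semicolons, each of 7 numbers parted by spaces: the shift along the tool's x, y, z in mm, then the turn, a rotation vector about the tool's x, y, z in degrees, then the opening, from 0 (shut) to 1 (fully open). In form: tx ty tz rx ry rz hand; .... A call has 1 to 12 rows; each row shifts and turns the pose as measured when the row begins, along the tool's axes as they then stand; what a row does not reach is not made up. A row lasts 1/8 s, in which the tool goes at most 62.5 mm and 10.7 degrees, less where a joint would pass 70% of its speed; a pose out of reach is approached as far as the arm can. A call is refused whole if a number of a shift passes 62.5 or a number of a turn 10.7, either way. A call with a gripper value outside its range is refused whole. The fingers move at their own pace and stop on an object; the grip force is fixed at half the most. Time passes only in rows, so rows that do not move let the fingers close. It gives the time, the measured TCP pose, the force and the opening at its end, in the units of the state.
- robot.get_obs(): the state, without advancing time (a new reading comes with each control period).
- snapshot(name): name is "scene" or "top" or "wrist"; returns a dict with "img" (384x512x3 uint8, blue, green, red), "camera_matrix" (3x3 intrinsics, pixels), "dist" ([k1, k2, p1, p2, k3] as OpenCV has them; the pictures are not rectified), "origin" and "rotation" of the camera in the world. Camera axes: x right, y down, z forward; pixel columns grow to the right and rows downward; lengths in m; the calibration is good to about 2 mm. A picture is of the moment at which its call begins. There is no depth.
- robot.close_job(): hands the job in, once; it reports no verdict.
Trained networks look in a picture, given as the dict that the camera call returned (one of the last four; its "shot" number tells which), for a name from the list of things; names that differ only in an ending like _2 or _b are one class to them, and where a whole thing is asked for, a point or a joint stands for the part that bears it (a point fixed in the world has none). Each returns a list of dicts, best first, with "conf" (0 to 1); they miss things now and then, are a little off and sometimes report something else, mostly with a low value. They report only what shows in the picture. A call takes as long as a camera call. They do not tell look-alikes from the thing itself.
- models.spot_in(query, picture): "bbox" ([left, top, width, height] as shares, 0 to 1, of the picture: columns of its width, rows of its height, round what is visible of it).
- models.tip_of(query, picture): "centre" ([column, row] as shares, 0 to 1, of the picture: columns of its width, rows of its height: a listed point, or the origin of a listed thing).
The state is a dict: "time": time; "joint_positions": joint angles; "qvel": joint speeds; "joint_torque": joint torques, N m; "tool_pos": TCP position; "ee_rot": TCP orientation; "wrist_force": force on the tool from outside, world axes, zero at the start; "wrist_torque": the same for the moment, N m; "width": finger opening in m.
Only numpy, scipy, OpenCV 4.12 (cv2) and the standard library are available. Lean on these libraries where they do the work, as an engineer would, in place of code of your own. Each camera call takes 0.05 s, during which the arm holds its last target. There are 200 camera calls.

## Working session

There is one attempt and no reset: what is moved stays moved. The work goes in short steps, Python scripts to look and compute and a tool call to move; the robot and the scene stay as the last step left them, time stands still between calls to the robot, and variables do not carry over. Pictures are saved under pics/ and viewed, about 12 in all and at most 16, crops included, and the job is handed in when it is done.

Besides the shell and the picture viewer there is one more tool, called after "Request:" as a command line: name --argument value ..., lists and objects as JSON in quotes. arm_command: Moves the arm, as the interface text tells. Its arguments: {"type":"object","properties":{"commands":{"type":"string"}},"required":["commands"]}

```bash
mkdir -p pics; cat > h.py <<'E'
import numpy as np, cv2
from bench import robot, snapshot, models
def ray(p,uv):
    u=np.array(uv,float).reshape(1,1,2)
    n=cv2.undistortPoints(u,np.array(p["camera_matrix"]),np.array(p["dist"]))[0,0]
    return np.array(p["origin"]),np.array(p["rotation"])@np.array([n[0],n[1],1])
def at_z(p,uv,z):
    o,d=ray(p,uv); return o+d*(z-o[2])/d[2]
def proj(p,X):
    R=np.array(p["rotation"]);o=np.array(p["origin"])
    return cv2.projectPoints((np.array(X,float).reshape(-1,3)-o)@R,np.zeros(3),np.zeros(3),np.array(p["camera_matrix"]),np.array(p["dist"]))[0].reshape(-1,2)
def px(c): return np.array(c)*[512,384]
def st():
    o=robot.get_obs(); print("t",o["time"],"pos",np.round(o["tool_pos"],4),"rot",np.round(o["ee_rot"],3),"w",round(float(o["width"]),4),"F",np.round(o["wrist_force"],1)); return o
E
python3 - <<'E'
from h import *
st()
H=dict(tin_mid=.049,bottle_mid=.057,spool_mid=.021,organiser=0,side_mat=0,spool_rest=0,tape_mid=.0095,cup_mid=.046)
ims=[]
for n in ("top","scene"):
    p=snapshot(n); ims.append(p["img"]); print(n,np.round(p["origin"],3))
    for q,z in H.items():
        for r in models.tip_of(q,p)[:4]:
            if r["conf"]>.2:
                c=px(r["centre"]); print(q,round(r["conf"],2),np.round(c),np.round(at_z(p,c,z),3))
cv2.imwrite("pics/a.png",ims[0]); cv2.imwrite("pics/b.png",ims[1])
E
```

```text
t 0.0 pos [ 0.1759 -0.5205  0.2043] rot [-3.139 -0.     0.326] w 0.0941 F [ 0.8  0.1 -0.2]
top [0.343 0.006 1.202]Traceback (most recent call last):
  File "<stdin>", line 10, in <module>
  File "h.py", line 8, in at_z
    o,d=ray(p,uv); return o+d*(z-o[2])/d[2]
                                       ~^^^
IndexError: invalid index to scalar variable.
```

```bash
python3 - <<'E'
from h import *
p=snapshot("top"); print(p["rotation"],p["origin"],p["camera_matrix"],p["dist"],p.keys())
E
```

```text
[-2.92490234 -0.00520612 -1.5405228 ] [0.34323065 0.00579601 1.20185357] [[433.79683907   0.         249.94866626]
 [  0.         433.79683907 194.98425125]
 [  0.           0.           1.        ]] [-0.13590007  0.          0.          0.          0.        ] dict_keys(['img', 'camera_matrix', 'dist', 'origin', 'rotation', 'shot'])
```

```bash
sed -i 's/np.array(p\["rotation"\])/rot(p)/' h.py; sed -i '2a from scipy.spatial.transform import Rotation as Ro\ndef rot(p): return Ro.from_euler("xyz",p["rotation"]).as_matrix()' h.py
python3 - <<'E'
from h import *
H=dict(tin_mid=.049,bottle_mid=.057,spool_mid=.021,organiser=0,side_mat=0,spool_rest=0,tape_mid=.0095,cup_mid=.046)
ims=[]
for n in ("top","scene"):
    p=snapshot(n); ims.append(p["img"]); print(n,np.round(p["origin"],3))
    for q,z in H.items():
        for r in models.tip_of(q,p)[:4]:
            if r["conf"]>.2:
                c=px(r["centre"]); print(q,round(r["conf"],2),np.round(c),np.round(at_z(p,c,z),3))
cv2.imwrite("pics/a.png",ims[0]); cv2.imwrite("pics/b.png",ims[1])
E
```

```text
top [0.343 0.006 1.202]
tin_mid 0.74 [253. 205.] [ 0.569 -0.001  0.049]
tin_mid 0.54 [230. 249.] [0.449 0.056 0.049]
tin_mid 0.46 [264. 249.] [ 0.45  -0.036  0.049]
bottle_mid 0.7 [274. 197.] [ 0.592 -0.058  0.057]
spool_mid 0.77 [260. 184.] [ 0.635 -0.019  0.021]
spool_mid 0.28 [277. 195.] [ 0.606 -0.069  0.021]
organiser 0.95 [261. 197.] [ 0.602 -0.023  0.   ]
organiser 0.3 [253. 203.] [ 0.586 -0.001 -0.   ]
side_mat 0.97 [161. 221.] [0.526 0.257 0.   ]
spool_rest 0.59 [338. 242.] [ 0.481 -0.242  0.   ]
tape_mid 0.65 [331. 159.] [ 0.721 -0.223  0.01 ]
cup_mid 0.74 [175. 155.] [0.707 0.221 0.046]
scene [ 0.274 -0.622  0.618]
tin_mid 0.84 [177. 215.] [0.443 0.036 0.049]
tin_mid 0.83 [237. 207.] [0.571 0.004 0.049]
tin_mid 0.78 [190. 243.] [ 0.437 -0.059  0.049]
bottle_mid 0.93 [262. 221.] [ 0.593 -0.071  0.057]
spool_mid 0.68 [263. 215.] [ 0.625 -0.017  0.021]
spool_mid 0.59 [236. 204.] [0.587 0.046 0.021]
organiser 0.86 [256. 225.] [ 0.607 -0.022  0.   ]
side_mat 0.8 [182. 171.] [0.529 0.257 0.   ]
tape_mid 0.69 [355. 265.] [ 0.725 -0.227  0.009]
cup_mid 0.56 [247. 148.] [0.706 0.223 0.046]
```

View pics/a.png

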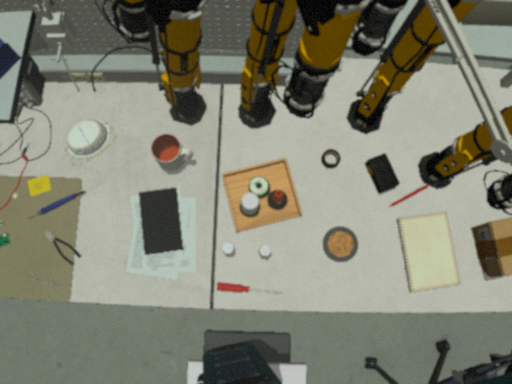

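View pics/b.png

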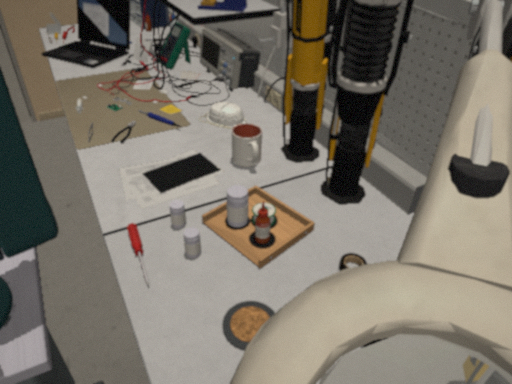

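```bash
python3 - <<'E'
from h import *
p=snapshot("top"); c=p["img"][140:270,120:370]
cv2.imwrite("pics/c.png",cv2.resize(c,None,fx=3.2,fy=3.2,interpolation=cv2.INTER_CUBIC))
hsv=cv2.cvtColor(p["img"],cv2.COLOR_BGR2HSV)
def rect(m,z,name):
    m=cv2.morphologyEx(m.astype(np.uint8),cv2.MORPH_CLOSE,np.ones((5,5)))
    cs=cv2.findContours(m,cv2.RETR_EXTERNAL,cv2.CHAIN_APPROX_NONE)[0]; k=max(cs,key=cv2.contourArea).reshape(-1,2)
    W=np.array([at_z(p,q,z)[:2] for q in k]); r=cv2.minAreaRect((W*1000).astype(np.float32)); print(name,r)
def win(m,a,b,c,d):
    w=np.zeros_like(m); w[a:b,c:d]=m[a:b,c:d]; return w
rect(win((hsv[...,1]>70)&(hsv[...,0]<25),140,240,210,310),.015,"org")
rect(win(hsv[...,2]<70,180,265,125,200),.004,"mat")
rect(win((hsv[...,2]<110)|(hsv[...,1]>70),215,270,310,370),.006,"rest")
E
```

```text
org ((608.8505249023438, -24.15106964111328), (173.10269165039062, 190.1732940673828), 16.40688705444336)
mat ((526.4119262695312, 257.27752685546875), (172.7908477783203, 100.66517639160156), 9.842569351196289)
rest ((476.736083984375, -245.75706481933594), (92.02755737304688, 93.09827423095703), 1.2553318738937378)
```

View pics/c.png

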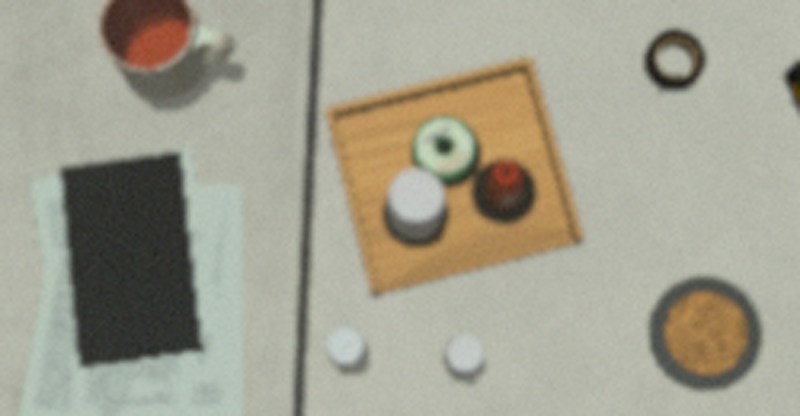

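Request:
arm_command --commands "45 -31 0 0 0 0 1;45 -31 0 0 0 0 1;45 -31 0 0 0 0 1;45 -31 0 0 0 0 1;45 -31 0 0 0 0 1;45 -31 0 0 0 0 1;45 -31 0 0 0 0 1;45 -31 0 0 0 0 1;45 -31 0 0 0 0 1;45 -31 0 0 0 0 1;45 -31 0 0 0 0 1;0 0 0 0 0 0 1"

```text
time: 2.6
tool_pos: [0.5478, -0.0262, 0.2059]
ee_rot: [3.137, -0.004, 0.322]
wrist_force: [-0.3, -0.3, -0.9]
width: 0.0942
```

```bash
cat >> h.py <<'E'
H=dict(tin_mid=.049,bottle_mid=.057,spool_mid=.021,organiser=0,side_mat=0,spool_rest=0)
def tips(p,names=H,dz=0):
    for q in names:
        for r in models.tip_of(q,p)[:3]:
            if r["conf"]>.2:
                c=px(r["centre"]); print(q,round(r["conf"],2),np.round(c),np.round(at_z(p,c,H[q]+dz),4))
def togo(x,y,z):
    o=st(); R=Ro.from_euler("xyz",o["ee_rot"]).as_matrix()
    print("go tool mm",np.round(R.T@(np.array([x,y,z])-o["tool_pos"])*1000,1))
E
python3 - <<'E'
from h import *
st(); p=snapshot("wrist"); print(p["origin"],p["rotation"]); tips(p)
cv2.imwrite("pics/d.png",p["img"])
E
```

```text
t 2.6 pos [ 0.5478 -0.0262  0.2059] rot [ 3.137 -0.004  0.322] w 0.0942 F [-0.3 -0.3 -0.9]
[0.62586238 0.00089797 0.38542693] [ 2.85888598 -0.00464595 -1.24928743]
tin_mid 0.95 [174. 224.] [0.4588 0.0602 0.049 ]
tin_mid 0.68 [239. 153.] [0.5725 0.0077 0.049 ]
tin_mid 0.56 [243. 242.] [ 0.4634 -0.0318  0.049 ]
bottle_mid 0.82 [306. 157.] [ 0.5941 -0.0684  0.057 ]
bottle_mid 0.34 [243. 154.] [0.5747 0.0022 0.057 ]
spool_mid 0.73 [270. 114.] [ 0.6277 -0.0139  0.021 ]
organiser 0.93 [275. 134.] [ 0.6047 -0.0295  0.    ]
side_mat 0.57 [ 58. 124.] [0.5265 0.2574 0.    ]
spool_rest 0.83 [379. 260.] [ 0.4752 -0.2473  0.    ]
```

View pics/d.png

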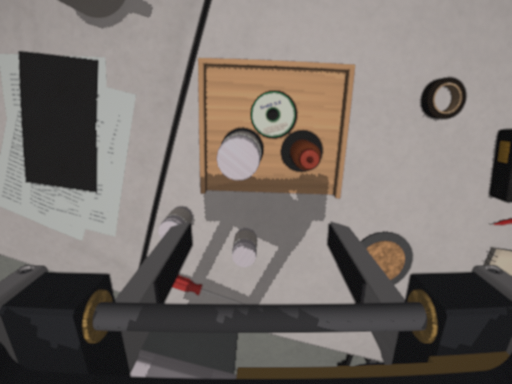

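Request:
arm_command --commands "17 -12 0 0 0 2 0.76;17 -12 0 0 0 0 0.76;0 0 30 0 0 0 0.76;0 0 30 0 0 0 0.76;0 0 0 0 0 0 0.76"

```text
time: 3.58
tool_pos: [0.5736, 0.0004, 0.1476]
ee_rot: [3.134, -0.009, 0.275]
wrist_force: [0.4, -0.9, -0.3]
width: 0.072
```

```bash
python3 - <<'E'
from h import *
togo(.5725,.0077,.045); p=snapshot("wrist"); tips(p,["tin_mid","bottle_mid","spool_mid"])
E
```

```text
t 3.575 pos [5.736e-01 4.000e-04 1.476e-01] rot [ 3.134 -0.009  0.275] w 0.072 F [ 0.4 -0.9 -0.3]
go tool mm [ -0.   -8.1 102.5]
tin_mid 0.81 [259. 288.] [ 0.467  -0.0297  0.049 ]
tin_mid 0.74 [252. 194.] [0.5732 0.0074 0.049 ]
tin_mid 0.62 [290. 168.] [ 0.6088 -0.0226  0.049 ]
bottle_mid 0.66 [332. 197.] [ 0.5936 -0.0705  0.057 ]
spool_mid 0.86 [287. 145.] [ 0.628 -0.016  0.021]
```

Request:
arm_command --commands "0 -8 26 0.4 -0.5 0 0.76;0 -1 26 0 0 0 0.76;0 0 26 0 0 0 0.76;0 0 22 0 0 0 0.76;0 0 3 0 0 0 0.76;0 0 0 0 0 0 0.3;0 0 0 0 0 0 0.3;0 0 0 0 0 0 0.3;0 0 0 0 0 0 0.3"

```text
time: 4.9
tool_pos: [0.5846, 0.0077, 0.0616]
ee_rot: [3.129, -0.032, 0.275]
wrist_force: [0.3, 0.1, -2.0]
width: 0.0461
```

Request:
arm_command --commands "0 0 0 0 0 0 0.76;0 0 0 0 0 0 0.76;0 0 0 0 0 0 0.76"

```text
time: 5.28
tool_pos: [0.585, 0.0077, 0.0623]
ee_rot: [3.129, -0.033, 0.275]
wrist_force: [0.0, 0.1, 1.4]
width: 0.0705
```

```bash
python3 - <<'E'
from h import *
togo(.573,.0077,.045); p=snapshot("wrist"); tips(p,["tin_mid","bottle_mid","spool_mid"])
cv2.imwrite("pics/e.png",p["img"])
p=snapshot("top");tips(p,["tin_mid","bottle_mid","spool_mid"])
E
```

```text
t 5.275 pos [0.585  0.0077 0.0623] rot [ 3.129 -0.033  0.275] w 0.0705 F [0.  0.1 1.4]
go tool mm [-12.1  -3.5  16.9]
tin_mid 0.65 [300. 175.] [ 0.6309 -0.009   0.049 ]
tin_mid 0.58 [160. 337.] [0.467  0.0616 0.049 ]
bottle_mid 0.67 [364. 247.] [ 0.5936 -0.07    0.057 ]
spool_mid 0.83 [299. 175.] [ 0.6267 -0.0139  0.021 ]
tin_mid 0.44 [251. 204.] [0.5719 0.0047 0.049 ]
bottle_mid 0.55 [331. 160.] [ 0.701  -0.2148  0.057 ]
bottle_mid 0.52 [276. 195.] [ 0.5972 -0.0636  0.057 ]
```

View pics/e.png

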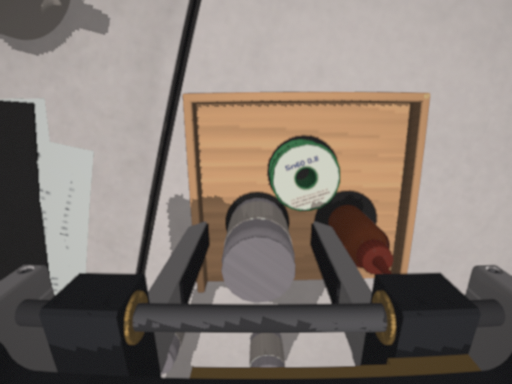

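Request:
arm_command --commands "-10 -2 0 0.7 -1.9 0 0.76;-4 -1 0 0.2 -0.6 0 0.76;0 0 8 0 -0.3 0 0.76;0 0 8 0 -0.3 0 0.76;0 0 0 0 0 0 0.76"

```text
time: 6.3
tool_pos: [0.5689, 0.0067, 0.0441]
ee_rot: [-3.137, 0.026, 0.274]
wrist_force: [1.5, -0.0, 0.3]
width: 0.0716
```

```bash
python3 - <<'E'
from h import *
togo(.573,.0077,.045)
E
```

```text
t 6.3 pos [0.5689 0.0067 0.0441] rot [-3.137  0.026  0.274] w 0.0716 F [ 1.5 -0.   0.3]
go tool mm [ 4.2  0.2 -1.1]
```

Request:
arm_command --commands "4 0 0 -0.3 1.4 0 0.76;0 0 0 0 0 0 0.76;0 0 0 0 0 0 0.3;0 0 0 0 0 0 0.3;0 0 0 0 0 0 0.3;0 0 0 0 0 0 0.3"

```text
time: 7.05
tool_pos: [0.5735, 0.0077, 0.0445]
ee_rot: [3.14, -0.001, 0.274]
wrist_force: [0.9, -0.9, 0.0]
width: 0.047
```

Request:
arm_command --commands "0 0 -12 0 0 0 0.3;0 0 -25 0 0 0 0.3;0 0 -25 0 0 0 0.3;0 0 -15 0 0 0 0.3;5 -20 -5 0 0 0 0.3;10 -41 0 0 0 0 0.3;10 -41 0 0 0 0 0.3;10 -41 0 0 0 0 0.3;10 -41 0 0 0 0 0.3;7 -32 0 0 0 0 0.3;5 -20 0 0 0 0 0.3;0 0 0 0 0 0 0.3"

```text
time: 8.55
tool_pos: [0.5568, 0.2664, 0.1235]
ee_rot: [-3.137, 0.013, 0.278]
wrist_force: [-0.5, -0.9, -1.9]
width: 0.0475
```

```bash
python3 - <<'E'
from h import *
togo(.562,.262,.0425)
p=snapshot("wrist"); tips(p,["side_mat"])
p=snapshot("top"); tips(p,["tin_mid","bottle_mid","spool_mid"])
E
```

```text
t 8.55 pos [0.5568 0.2664 0.1235] rot [-3.137  0.013  0.278] w 0.0475 F [-0.5 -0.9 -1.9]
go tool mm [ 4.8  6.  80.9]
tin_mid 0.7 [261. 252.] [ 0.4427 -0.0268  0.049 ]
tin_mid 0.7 [229. 248.] [0.4499 0.0597 0.049 ]
tin_mid 0.61 [150. 202.] [0.5697 0.2809 0.049 ]
spool_mid 0.53 [258. 188.] [ 0.6234 -0.0153  0.021 ]
```

Request:
arm_command --commands "2 3 20 0 0 0 0.3;2 3 20 0 0 0 0.3;0 0 20 0 0 0 0.3;0 0 8 0 0 0 0.3;0 0 0 0 0 0 0.3"

```text
time: 9.48
tool_pos: [0.5629, 0.2542, 0.0501]
ee_rot: [-3.138, 0.014, 0.268]
wrist_force: [-0.7, 0.1, -1.6]
width: 0.0473
```

```bash
python3 - <<'E'
from h import *
togo(.562,.262,.0425)
E
```

```text
t 9.475 pos [0.5629 0.2542 0.0501] rot [-3.138  0.014  0.268] w 0.0473 F [-0.7  0.1 -1.6]
go tool mm [ 1.3 -7.7  7.7]
```

Request:
arm_command --commands "0 0 3 -0.2 0.8 0 0.3;0 0 4 0 0 0 0.3;0 0 1 0 0 0 0.3;0 0 0 0 0 0 0.3"

```text
time: 9.98
tool_pos: [0.5642, 0.2547, 0.0439]
ee_rot: [-3.141, -0.005, 0.268]
wrist_force: [0.7, -0.2, -2.6]
width: 0.0475
```

Request:
arm_command --commands "0 0 1.5 0 -0.3 0 0.3;0 0 0 0 0 0 0.3;0 0 0 0 0 0 0.76;0 0 0 0 0 0 0.76;0 0 0 0 0 0 0.76;0 0 -15 0 0 0 0.76;0 0 -30 0 0 0 0.76;0 0 -30 0 0 0 0.76;0 0 -15 0 0 0 0.76;0 0 0 0 0 0 0.76"

```text
time: 11.22
tool_pos: [0.5661, 0.2554, 0.141]
ee_rot: [-3.141, -0.007, 0.268]
wrist_force: [0.1, 0.5, -0.0]
width: 0.0714
```

```bash
python3 - <<'E'
from h import *
togo(.5935,-.0695,.032)
p=snapshot("wrist"); 
H["tin_mid"]=.047;tips(p,["tin_mid","side_mat"])
cv2.imwrite("pics/f.png",p["img"])
E
```

```text
t 11.225 pos [0.5661 0.2554 0.141 ] rot [-3.141 -0.007  0.268] w 0.0714 F [ 0.1  0.5 -0. ]
go tool mm [-60.2 320.6 108.4]
tin_mid 0.59 [260. 197.] [0.5647 0.2551 0.047 ]
side_mat 0.55 [252. 215.] [0.527  0.2546 0.    ]
```

View pics/f.png

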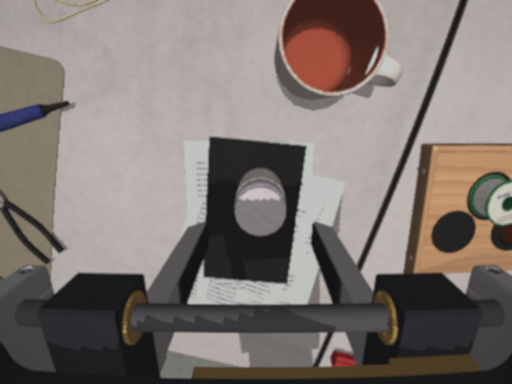

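Request:
arm_command --commands "-4 20 -2 0 0 0 0.6;-8 40 0 0 0 -0.5 0.6;-8 40 0 0 0 -0.5 0.6;-8 40 0 0 0 0 0.6;-8 40 0 0 0 0 0.6;-8 40 0 0 0 0 0.6;-8 40 0 0 0 0 0.6;-6 35 0 0 0 0 0.6;-2 20 0 0 0 0 0.6;0 0 0 0 0 0 0.6"

```text
time: 12.62
tool_pos: [0.5868, -0.0853, 0.1289]
ee_rot: [-3.14, 0.021, 0.281]
wrist_force: [0.2, 0.7, 0.2]
width: 0.0563
```

```bash
python3 - <<'E'
from h import *
togo(.5938,-.0698,.032)
p=snapshot("wrist"); tips(p,["bottle_mid","spool_mid","organiser"])
E
```

```text
t 12.625 pos [ 0.5868 -0.0853  0.1289] rot [-3.14   0.021  0.281] w 0.0563 F [0.2 0.7 0.2]
go tool mm [ 13.  -12.8  96.7]
bottle_mid 0.87 [245. 187.] [ 0.5957 -0.0685  0.057 ]
spool_mid 0.72 [205. 132.] [ 0.6291 -0.016   0.021 ]
organiser 0.65 [214. 157.] [ 0.6032 -0.0283  0.    ]
```

Request:
arm_command --commands "8 -9 0 0 1.1 0 0.6;4 -4 0 0 0 0 0.6;0 0 0 0 0 0 0.6;0 0 15 0 0 0 0.6;0 0 20 0 0 0 0.6;0 0 0 0 0 0 0.6"

```text
time: 13.58
tool_pos: [0.5952, -0.0618, 0.0921]
ee_rot: [-3.139, -0.001, 0.29]
wrist_force: [-0.0, -0.1, 0.4]
width: 0.0565
```

```bash
python3 - <<'E'
from h import *
togo(.5946,-.069,.032)
E
```

```text
t 13.575 pos [ 0.5952 -0.0618  0.0921] rot [-3.139e+00 -1.000e-03  2.900e-01] w 0.0565 F [-0.  -0.1  0.4]
go tool mm [-2.7  6.8 60.1]
```

Request:
arm_command --commands "-2 6 0 0 0 0 0.6;0 0 15 0 0 0 0.6;0 0 20 0 0 0 0.6;0 0 18 0 0 0 0.6;0 0 5 0 0 0 0.6;0 0 0 0 0 0 0.6"

```text
time: 14.32
tool_pos: [0.5958, -0.0696, 0.0318]
ee_rot: [-3.141, -0.002, 0.289]
wrist_force: [0.6, -0.8, 0.2]
width: 0.0564
```

```bash
python3 - <<'E'
from h import *
togo(.5946,-.069,.032)
E
```

```text
t 14.325 pos [ 0.5958 -0.0696  0.0318] rot [-3.141e+00 -2.000e-03  2.890e-01] w 0.0564 F [ 0.6 -0.8  0.2]
go tool mm [-1.  -0.9 -0.2]
```

Request:
arm_command --commands "0 0 0 0 0 0 0.1;0 0 0 0 0 0 0.1;0 0 0 0 0 0 0.1;0 0 0 0 0 0 0.1;0 0 -12 0 0 0 0.1;0 0 -25 0 0 0 0.1;0 0 -25 0 0 0 0.1;0 0 -15 0 0 0 0.1;0 0 0 0 0 0 0.1"

```text
time: 15.45
tool_pos: [0.5971, -0.0699, 0.1159]
ee_rot: [3.14, -0.007, 0.289]
wrist_force: [0.7, 0.4, -0.2]
width: 0.0309
```

Request:
arm_command --commands "0 -20 0 0 0 0 0.1;-1 -40 0 0 0 0 0.1;-2 -42 0 0 0 0 0.1;-2 -42 0 0 0 0 0.1;-2 -42 0 0 0 0 0.1;-2 -42 0 0 0 0 0.1;-2 -42 0 0 0 0 0.1;-2 -35 0 0 0 0 0.1;0 -20 0 0 0 0 0.1;0 0 0 0 0 0 0.1"

```text
time: 16.7
tool_pos: [0.4739, 0.2557, 0.1034]
ee_rot: [-3.134, 0.016, 0.294]
wrist_force: [0.5, -0.4, 0.4]
width: 0.0314
```

```bash
python3 - <<'E'
from h import *
togo(.487,.251,.03)
E
```

```text
t 16.7 pos [0.4739 0.2557 0.1034] rot [-3.134  0.016  0.294] w 0.0314 F [ 0.5 -0.4  0.4]
go tool mm [12.3  8.8 73.1]
```

Request:
arm_command --commands "9 6 0 -0.4 0.8 0 0.1;0 0 15 0 0 0 0.1;0 0 20 0 0 0 0.1;0 0 20 0 0 0 0.1;0 0 5 0 0 0 0.1;0 0 0 0 0 0 0.1"

```text
time: 17.45
tool_pos: [0.4843, 0.2473, 0.0368]
ee_rot: [3.139, 0.007, 0.288]
wrist_force: [-0.5, -0.2, -0.2]
width: 0.0308
```

```bash
python3 - <<'E'
from h import *
togo(.487,.251,.0305)
E
```

```text
t 17.45 pos [0.4843 0.2473 0.0368] rot [3.139 0.007 0.288] w 0.0308 F [-0.5 -0.2 -0.2]
go tool mm [ 3.7 -2.8  6.2]
```

Request:
arm_command --commands "0 0 4 0.1 0.4 0 0.1;0 0 3 0 0 0 0.1;0 0 0 0 0 0 0.1;0 0 0 0 0 0 0.6;0 0 0 0 0 0 0.6;0 0 0 0 0 0 0.6;0 0 -12 0 0 0 0.6;0 0 -25 0 0 0 0.6;0 0 -30 0 0 0 0.6;0 0 -30 0 0 0 0.8;0 0 -15 0 0 0 1;0 0 0 0 0 0 1"

```text
time: 18.95
tool_pos: [0.4859, 0.2478, 0.1511]
ee_rot: [-3.141, -0.008, 0.288]
wrist_force: [0.4, 0.6, -0.4]
width: 0.0827
```

```bash
python3 - <<'E'
from h import *
togo(.6285,-.0155,.010)
p=snapshot("wrist"); 
H.update(tin_mid=.047,bottle_mid=.055);tips(p,["tin_mid","bottle_mid","side_mat"])
cv2.imwrite("pics/g.png",p["img"])
E
```

```text
t 18.95 pos [0.4859 0.2478 0.1511] rot [-3.141 -0.008  0.288] w 0.0827 F [ 0.4  0.6 -0.4]
go tool mm [ 60.9 293.  141.5]
tin_mid 0.96 [463. 275.] [ 0.4569 -0.0147  0.047 ]
tin_mid 0.94 [396. 256.] [0.4593 0.0771 0.047 ]
bottle_mid 0.86 [257. 196.] [0.4844 0.2499 0.055 ]
side_mat 0.89 [263. 149.] [0.5255 0.2553 0.    ]
```

View pics/g.png

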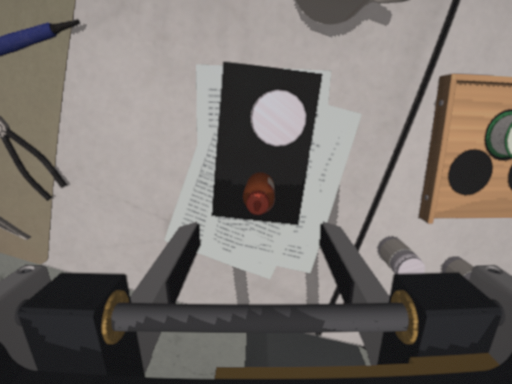

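Request:
arm_command --commands "5 20 0 0 0 0 1;9 40 0 0 0 0 1;9 42 0 0 0 0 1;9 42 0 0 0 0 1;9 42 0 0 0 0 1;9 42 0 0 0 0 1;6 34 0 0 0 0 1;4 18 0 0 0 0 1;0 0 0 0 0 0 1"

```text
time: 20.27
tool_pos: [0.6234, -0.0226, 0.1376]
ee_rot: [-3.142, 0.014, 0.284]
wrist_force: [-0.0, 0.9, 0.4]
width: 0.0939
```

```bash
python3 - <<'E'
from h import *
togo(.6285,-.0155,.010)
p=snapshot("wrist"); tips(p,["spool_mid","organiser"])
E
```

```text
t 20.275 pos [ 0.6234 -0.0226  0.1376] rot [-3.142  0.014  0.284] w 0.0939 F [-0.   0.9  0.4]
go tool mm [  8.6  -5.4 127.5]
spool_mid 0.92 [252. 182.] [ 0.6277 -0.0125  0.021 ]
organiser 0.82 [259. 200.] [ 0.6029 -0.0282  0.    ]
```

Request:
arm_command --commands "5 -5 0 0 0.7 0 1;1 0 20 0 0 0 1;0 0 25 0 0 0 1;0 0 25 0 0 0 1;0 0 15 0 0 0 1;0 0 0 0 0 0 1"

```text
time: 21.18
tool_pos: [0.628, -0.0044, 0.0545]
ee_rot: [-3.141, -0.007, 0.298]
wrist_force: [-0.2, -0.1, -1.0]
width: 0.0939
```

```bash
python3 - <<'E'
from h import *
togo(.628,-.0145,.011)
E
```

```text
t 21.175 pos [ 0.628  -0.0044  0.0545] rot [-3.141 -0.007  0.298] w 0.0939 F [-0.2 -0.1 -1. ]
go tool mm [-3.3  9.7 43.5]
```

Request:
arm_command --commands "-2 8 0 0 -0.4 0 1;0 0 8 0 0 0 1;0 0 10 0 0 0 1;0 0 0 0 0 0 1"

```text
time: 21.68
tool_pos: [0.6305, -0.0133, 0.0385]
ee_rot: [3.14, -0.005, 0.298]
wrist_force: [0.1, -0.1, -0.5]
width: 0.0941
```

```bash
python3 - <<'E'
from h import *
togo(.628,-.0145,.011)
E
```

```text
t 21.675 pos [ 0.6305 -0.0133  0.0385] rot [ 3.14  -0.005  0.298] w 0.0941 F [ 0.1 -0.1 -0.5]
go tool mm [-2.9  0.4 27.5]
```

Request:
arm_command --commands "-2 0 9 0 -0.3 0 1;0 0 9 0 0 0 1;0 0 7 0 0 0 1;0 0 2 0 0 0 1;0 0 0 0 0 0 1"

```text
time: 22.3
tool_pos: [0.6283, -0.0139, 0.0091]
ee_rot: [3.14, 0.001, 0.298]
wrist_force: [0.3, 0.2, -0.2]
width: 0.0939
```

```bash
python3 - <<'E'
from h import *
togo(.628,-.0145,.011)
E
```

```text
t 22.3 pos [ 0.6283 -0.0139  0.0091] rot [3.14e+00 1.00e-03 2.98e-01] w 0.0939 F [ 0.3  0.2 -0.2]
go tool mm [-0.5  0.5 -1.9]
```

Request:
arm_command --commands "0 0 0 0 0 0 0.4;0 0 0 0 0 0 0.4;0 0 0 0 0 0 0.4;0 0 0 0 0 0 0.4;0 0 0 0 0 0 0.4;0 0 -10 0 0 0 0.4;0 0 -22 0 0 0 0.4;0 0 -25 0 0 0 0.4;0 0 -20 0 0 0 0.4;0 0 0 0 0 0 0.4"

```text
time: 23.55
tool_pos: [0.6278, -0.0135, 0.0894]
ee_rot: [3.141, 0.002, 0.298]
wrist_force: [-0.1, 0.3, -0.9]
width: 0.053
```

```bash
python3 - <<'E'
from h import *
togo(.477,-.2465,.009)
E
```

```text
t 23.55 pos [ 0.6278 -0.0135  0.0894] rot [3.141e+00 2.000e-03 2.980e-01] w 0.053 F [-0.1  0.3 -0.9]
go tool mm [-212.3  178.4   81. ]
```

Request:
arm_command --commands "-18 14 0 0 0 0 0.4;-35 30 0 0 0 0 0.4;-38 32 0 0 0 0 0.4;-38 32 0 0 0 0 0.4;-35 30 0 0 0 0 0.4;-22 20 0 0 0 0 0.4;-8 6 0 0 0 0 0.4;0 0 0 0 0 0 0.4;0 0 0 0 0 0 0.4"

```text
time: 24.68
tool_pos: [0.4748, -0.2352, 0.0805]
ee_rot: [-3.133, 0.018, 0.296]
wrist_force: [-0.3, 0.6, -2.2]
width: 0.0529
```

```bash
python3 - <<'E'
from h import *
togo(.477,-.2465,.009)
p=snapshot("wrist"); tips(p,["spool_rest","spool_mid"]); cv2.imwrite("pics/i.png",p["img"])
p=snapshot("top"); tips(p,["spool_rest"])
p=snapshot("scene"); tips(p,["spool_rest"])
E
```

```text
t 24.675 pos [ 0.4748 -0.2352  0.0805] rot [-3.133  0.018  0.296] w 0.0529 F [-0.3  0.6 -2.2]
go tool mm [ 0.  12.  71.4]
spool_rest 0.93 [272. 201.] [ 0.4757 -0.2471  0.    ]
spool_mid 0.85 [255. 247.] [ 0.4338 -0.2431  0.021 ]
spool_rest 0.6 [337. 245.] [ 0.4736 -0.2407  0.    ]
spool_rest 0.72 [250. 326.] [ 0.4736 -0.2503  0.    ]
```

View pics/i.png

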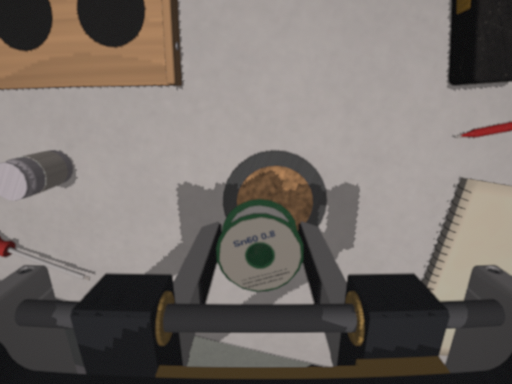

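Request:
arm_command --commands "-2 10 0 -0.5 1 0 0.4;0 0 15 0 0 0 0.4;0 0 20 0 0 0 0.4;0 0 15 0 0 0 0.4;0 0 0 0 0 0 0.4;0 0 0 0 0 0 0.4"

```text
time: 25.78
tool_pos: [0.4758, -0.2464, 0.0271]
ee_rot: [3.141, -0.0, 0.296]
wrist_force: [0.5, -0.0, -1.6]
width: 0.0532
```

```bash
python3 - <<'E'
from h import *
togo(.4757,-.247,.0095)
p=snapshot("wrist"); z=robot.get_obs()["tool_pos"][2]+.012
c=px(models.tip_of("spool_mid",p)[0]["centre"]); print(c,at_z(p,c,z))
E
```

```text
t 25.775 pos [ 0.4758 -0.2464  0.0271] rot [ 3.141 -0.     0.296] w 0.0532 F [ 0.5 -0.  -1.6]
go tool mm [-0.2  0.5 17.6]
[260.3008 243.6096] [ 0.47522226 -0.24694067  0.03901431]
```

Centred. Lower, release, rise.

Request:
arm_command --commands "0 0 8 0 0 0 0.4;0 0 7 0 0 0 0.4;0 0 2 0 0 0 0.4;0 0 0 0 0 0 0.4"

```text
time: 26.38
tool_pos: [0.4767, -0.2469, 0.0103]
ee_rot: [3.139, -0.002, 0.296]
wrist_force: [0.3, -0.3, -0.9]
width: 0.053
```

Request:
arm_command --commands "0 0 1.5 0 0 0 0.4;0 0 0 0 0 0 0.4;0 0 0 0 0 0 0.9;0 0 0 0 0 0 0.9;0 0 0 0 0 0 0.9;0 0 0 0 0 0 0.9;0 0 -12 0 0 0 0.9;0 0 -25 0 0 0 0.9;0 0 -35 0 0 0 0.9;0 0 -35 0 0 0 0.76;0 0 -20 0 0 0 0.6;0 0 0 0 0 0 0.6"

```text
time: 27.88
tool_pos: [0.4777, -0.2475, 0.1464]
ee_rot: [3.133, -0.007, 0.296]
wrist_force: [0.1, 0.5, -0.6]
width: 0.0585
```

```bash
python3 - <<'E'
from h import *
togo(.485,.249,.03)
p=snapshot("wrist"); tips(p,["spool_mid","spool_rest"]); cv2.imwrite("pics/j.png",p["img"])
E
```

```text
t 27.875 pos [ 0.4777 -0.2475  0.1464] rot [ 3.133 -0.007  0.296] w 0.0585 F [ 0.1  0.5 -0.6]
go tool mm [ 151.1 -473.7  113.5]
spool_mid 0.61 [258. 191.] [ 0.4747 -0.2476  0.021 ]
spool_rest 0.56 [257. 184.] [ 0.476  -0.2455  0.    ]
```

View pics/j.png

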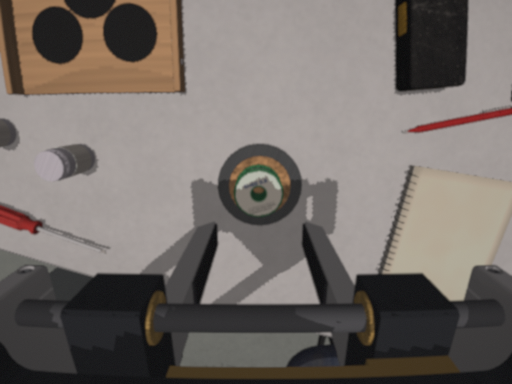

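Request:
arm_command --commands "6 -20 -3 0 0 0 0.6;13 -40 -1 0 0 0 0.6;15 -46 -1 0 0 0 0.6;15 -46 -1 0 0 0 0.6;15 -46 -1 0 0 0 0.6;15 -46 -1 0 0 0 0.6;15 -46 -1 0 0 0 0.6;15 -46 -1 0 0 0 0.6;15 -46 0 0 0 0 0.6;12 -40 0 0 0 0 0.6;6 -24 0 0 0 0 0.6;0 0 0 0 0 0 0.6"

```text
time: 29.52
tool_pos: [0.4666, 0.249, 0.1418]
ee_rot: [-3.13, 0.02, 0.303]
wrist_force: [0.0, 0.1, 0.7]
width: 0.0568
```

```bash
python3 - <<'E'
from h import *
togo(.485,.249,.03)
p=snapshot("wrist"); H.update(tin_mid=.047,bottle_mid=.055);tips(p,["bottle_mid","tin_mid"])
E
```

```text
t 29.525 pos [0.4666 0.249  0.1418] rot [-3.13   0.02   0.303] w 0.0568 F [0.  0.1 0.7]
go tool mm [ 19.8   6.8 111.4]
bottle_mid 0.87 [264. 178.] [0.4853 0.2511 0.055 ]
tin_mid 0.7 [409. 248.] [0.456 0.075 0.047]
tin_mid 0.62 [477. 267.] [ 0.4567 -0.015   0.047 ]
```

Request:
arm_command --commands "12 4 0 -0.6 1.1 0 0.6;5 1 0 0 0 0 0.6;0 0 0 0 0 0 0.6;0 0 12 0 0 0 0.6;0 0 12 0 0 0 0.6;0 0 0 0 0 0 0.6"

```text
time: 30.42
tool_pos: [0.487, 0.2435, 0.1157]
ee_rot: [3.141, -0.0, 0.293]
wrist_force: [0.3, -0.8, -0.5]
width: 0.0562
```

```bash
python3 - <<'E'
from h import *
togo(.485,.2495,.03)
E
```

```text
t 30.425 pos [0.487  0.2435 0.1157] rot [ 3.141 -0.     0.293] w 0.0562 F [ 0.3 -0.8 -0.5]
go tool mm [-0.2 -6.4 85.7]
```

Request:
arm_command --commands "0 -6 0 0 0 0 0.6;0 0 15 0 0 0 0.6;0 0 20 0 0 0 0.6;0 0 20 0 0 0 0.6;0 0 20 0 0 0 0.6;0 0 6 0 0 0 0.6;0 0 0 0 0 0 0.6"

```text
time: 31.3
tool_pos: [0.4843, 0.2503, 0.0298]
ee_rot: [3.141, -0.0, 0.295]
wrist_force: [-0.2, 0.3, 0.7]
width: 0.0563
```

```bash
python3 - <<'E'
from h import *
togo(.485,.2495,.03)
E
```

```text
t 31.3 pos [0.4843 0.2503 0.0298] rot [ 3.141 -0.     0.295] w 0.0563 F [-0.2  0.3  0.7]
go tool mm [ 0.4  1.  -0.2]
```

Request:
arm_command --commands "0 0 0 0 0 0 0.1;0 0 0 0 0 0 0.1;0 0 0 0 0 0 0.1;0 0 0 0 0 0 0.1;0 0 -12 0 0 0 0.1;0 0 -25 0 0 0 0.1;0 0 -25 0 0 0 0.1;0 0 -20 0 0 0 0.1;0 0 0 0 0 0 0.1"

```text
time: 32.42
tool_pos: [0.4862, 0.2512, 0.1201]
ee_rot: [3.141, -0.008, 0.295]
wrist_force: [-0.2, -0.0, -0.6]
width: 0.0317
```

Request:
arm_command --commands "1 20 -1 0 0 0 0.1;3 40 -1 0 0 0 0.1;3 42 -1 0 0 0 0.1;3 42 -1 0 0 0 0.1;3 42 -1 0 0 0 0.1;3 42 -1 0 0 0 0.1;3 42 -1 0 0 0 0.1;2 36 0 0 0 0 0.1;1 20 0 0 0 0 0.1;0 0 0 0 0 0 0.1;0 0 0 0 0 0 0.1"

```text
time: 33.8
tool_pos: [0.5988, -0.0744, 0.1158]
ee_rot: [-3.139, 0.012, 0.291]
wrist_force: [-0.3, 0.2, 0.4]
width: 0.031
```

```bash
cat >> h.py <<'E'
def pads(p):
    g=cv2.cvtColor(p["img"],cv2.COLOR_BGR2HSV)[...,2]
    n,l,s,c=cv2.connectedComponentsWithStats((g<45).astype(np.uint8))
    for i in range(1,n):
        if 300<s[i,4]<9000: 
            k=max(cv2.findContours((l==i).astype(np.uint8),0,1)[0],key=len)[:,0]
            W=np.array([at_z(p,q,.006)[:2]*1000 for q in k],np.float32)
            if len(W)>5: (a,b),d,_=cv2.fitEllipse(W); print("blob",np.round([a,b]),np.round(d),"px",np.round(c[i]))
E
python3 - <<'E'
from h import *
togo(.595,-.069,.032)
p=snapshot("wrist"); pads(p); cv2.imwrite("pics/k.png",p["img"])
p=snapshot("top"); print(); pads(p)
E
```

```text
t 33.8 pos [ 0.5988 -0.0744  0.1158] rot [-3.139  0.012  0.291] w 0.031 F [-0.3  0.2  0.4]
go tool mm [-1.1 -6.1 83.8]
blob [645.  98.] [  4. 533.] px [104. 130.]
blob [ 722. -225.] [51. 61.] px [429. 118.]
blob [462. 199.] [ 17. 213.] px [  5. 203.]
blob [629. -19.] [57. 57.] px [217. 148.]
blob [ 640. -362.] [ 15. 137.] px [506. 209.]
blob [573.   6.] [52. 53.] px [181. 191.]
blob [598. -69.] [47. 56.] px [255. 189.]
blob [484. -67.] [ 11. 113.] px [228. 271.]
blob [ 507. -142.] [ 11. 114.] px [291. 271.]
blob [386. -10.] [122. 171.] px [163. 322.]
blob [ 463. -241.] [123. 151.] px [352. 312.]
blob [ 334. -148.] [150. 601.] px [242. 377.]

blob [1170.  329.] [216. 264.] px [151.  17.]
blob [1138.  -45.] [104. 246.] px [272.  35.]
blob [1213. -221.] [128. 227.] px [319.  11.]
blob [1188. -383.] [103. 245.] px [374.  24.]
blob [1134. -497.] [117. 307.] px [409.  39.]
blob [ 960. -156.] [121. 204.] px [305.  86.]
blob [882. -17.] [ 65. 117.] px [261. 105.]
blob [ 894. -345.] [ 90. 163.] px [369. 114.]
blob [881. 202.] [69. 81.] px [188. 103.]
blob [ 708. -553.] [ 87. 138.] px [435. 168.]
blob [ 681. -374.] [ 67. 106.] px [382. 174.]
blob [ 641. -741.] [ 64. 107.] px [501. 192.]
```

View pics/k.png

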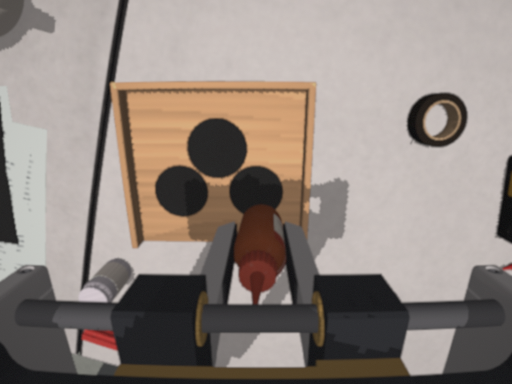

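Request:
arm_command --commands "-2 -5 0 -0.1 0.7 0 0.1;0 0 0 0 0 0 0.1;0 0 15 0 0 0 0.1;0 0 20 0 0 0 0.1;0 0 20 0 0 0 0.1;0 0 8 0 0 0 0.1;0 0 0 0 0 0 0.1;0 0 0 0 0 0 0.1"

```text
time: 34.9
tool_pos: [0.5945, -0.0659, 0.0495]
ee_rot: [-3.141, -0.001, 0.297]
wrist_force: [0.1, -0.1, 0.1]
width: 0.0313
```

```bash
python3 - <<'E'
from h import *
togo(.5955,-.070,.032)
E
```

```text
t 34.9 pos [ 0.5945 -0.0659  0.0495] rot [-3.141e+00 -1.000e-03  2.970e-01] w 0.0313 F [ 0.1 -0.1  0.1]
go tool mm [-0.3  4.2 17.5]
```

Request:
arm_command --commands "0 4 0 0 0 0 0.1;0 0 7 0 0 0 0.1;0 0 7 0 0 0 0.1;0 0 2 0 0 0 0.1;0 0 0 0 0 0 0.1"

```text
time: 35.52
tool_pos: [0.597, -0.0704, 0.0342]
ee_rot: [3.141, -0.004, 0.297]
wrist_force: [0.1, -0.0, -0.3]
width: 0.0315
```

```bash
python3 - <<'E'
from h import *
togo(.5955,-.070,.032)
E
```

```text
t 35.525 pos [ 0.597  -0.0704  0.0342] rot [ 3.141 -0.004  0.297] w 0.0315 F [ 0.1 -0.  -0.3]
go tool mm [-1.3 -0.8  2.2]
```

Request:
arm_command --commands "-1 0 2 0 -0.2 0 0.1;0 0 0 0 0 0 0.1;0 0 0 0 0 0 0.6;0 0 0 0 0 0 0.6;0 0 0 0 0 0 0.6;0 0 -12 0 0 0 0.6;0 0 -25 0 0 0 0.6;0 0 -30 0 0 0 0.6;0 0 -30 0 0 0 0.7;0 0 -15 0 0 0 0.8;0 0 0 0 0 0 0.8"

```text
time: 36.9
tool_pos: [0.5969, -0.0706, 0.1521]
ee_rot: [3.139, -0.005, 0.297]
wrist_force: [0.2, 0.2, 0.4]
width: 0.075
```

```bash
python3 - <<'E'
from h import *
togo(.565,.2545,.043)
p=snapshot("wrist"); H.update(bottle_mid=.057); tips(p,["bottle_mid"]); pads(p);cv2.imwrite("pics/l.png",p["img"])
E
```

```text
t 36.9 pos [ 0.5969 -0.0706  0.1521] rot [ 3.139 -0.005  0.297] w 0.075 F [0.2 0.2 0.4]
go tool mm [  64.1 -320.4  108.6]
bottle_mid 0.63 [258. 196.] [ 0.5956 -0.069   0.057 ]
blob [ 840. -284.] [12. 69.] px [507.  34.]
blob [512. 221.] [ 49. 229.] px [ 17. 165.]
blob [ 722. -225.] [50. 59.] px [413. 120.]
blob [629. -19.] [56. 57.] px [225. 145.]
blob [ 666. -366.] [ 46. 134.] px [497. 196.]
blob [573.   6.] [52. 53.] px [192. 183.]
blob [595. -71.] [50. 51.] px [258. 177.]
blob [ 473. -108.] [115. 369.] px [256. 276.]
blob [ 472. -363.] [155. 192.] px [426. 314.]
```

View pics/l.png

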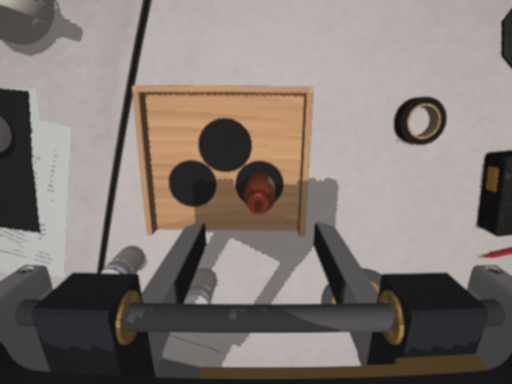

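Request:
arm_command --commands "4 -20 -1 0 0 0 0.8;8 -40 -1 0 0 0 0.8;9 -42 -1 0 0 0 0.8;9 -42 -1 0 0 0 0.8;9 -42 -1 0 0 0 0.8;9 -42 -1 0 0 0 0.8;9 -38 0 0 0 0 0.8;8 -28 0 0 0 0 0.8;5 -16 0 0 0 0 0.8;0 0 0 0 0 0 0.8;0 0 0 0 0 0 0.8"

```text
time: 38.38
tool_pos: [0.5592, 0.2656, 0.1416]
ee_rot: [-3.133, 0.025, 0.302]
wrist_force: [0.6, 0.2, 0.8]
width: 0.0751
```

```bash
python3 - <<'E'
from h import *
togo(.565,.255,.043)
p=snapshot("wrist"); H.update(tin_mid=.047); tips(p,["tin_mid"])
E
```

```text
t 38.375 pos [0.5592 0.2656 0.1416] rot [-3.133  0.025  0.302] w 0.0751 F [0.6 0.2 0.8]
go tool mm [ 4.9 12.6 98.4]
tin_mid 0.56 [273. 193.] [0.5635 0.2532 0.047 ]
```

Request:
arm_command --commands "2 10 0 -0.5 1.4 0 0.76;0 1 0 0 0 0 0.76;0 0 15 0 0 0 0.76;0 0 20 0 0 0 0.76;0 0 0 0 0 0 0.76;0 0 0 0 0 0 0.76"

```text
time: 39.22
tool_pos: [0.5655, 0.2515, 0.1048]
ee_rot: [3.14, -0.002, 0.296]
wrist_force: [0.7, -0.5, 1.2]
width: 0.0715
```

```bash
python3 - <<'E'
from h import *
togo(.5645,.2545,.043)
E
```

```text
t 39.225 pos [0.5655 0.2515 0.1048] rot [ 3.14e+00 -2.00e-03  2.96e-01] w 0.0715 F [ 0.7 -0.5  1.2]
go tool mm [-0.2 -3.3 61.8]
```

Request:
arm_command --commands "0 -3 12 0 0 0 0.76;0 0 18 0 0 0 0.76;0 0 18 0 0 0 0.76;0 0 10 0 0 0 0.76;0 0 1 0 0 0 0.76;0 0 0 0 0 0 0.76"

```text
time: 39.98
tool_pos: [0.5646, 0.2548, 0.0414]
ee_rot: [3.14, -0.001, 0.297]
wrist_force: [1.2, 0.4, 0.1]
width: 0.0716
```

```bash
python3 - <<'E'
from h import *
togo(.5645,.2545,.043)
E
```

```text
t 39.975 pos [0.5646 0.2548 0.0414] rot [ 3.14e+00 -1.00e-03  2.97e-01] w 0.0716 F [1.2 0.4 0.1]
go tool mm [-0.2  0.2 -1.6]
```

Request:
arm_command --commands "0 0 0 0 0 0 0.3;0 0 0 0 0 0 0.3;0 0 0 0 0 0 0.3;0 0 0 0 0 0 0.3;0 0 -12 0 0 0 0.3;0 0 -25 0 0 0 0.3;0 0 -28 0 0 0 0.3;0 0 -20 0 0 0 0.3;0 0 0 0 0 0 0.3"

```text
time: 41.1
tool_pos: [0.5646, 0.2549, 0.1317]
ee_rot: [3.14, -0.003, 0.297]
wrist_force: [-0.6, 0.1, -1.6]
width: 0.0474
```

Request:
arm_command --commands "-4 16 -1 0 0 0 0.3;-8 32 -1 0 0 0 0.3;-9 36 -1 0 0 0 0.3;-9 36 -1 0 0 0 0.3;-9 36 -1 0 0 0 0.3;-8 34 0 0 0 0 0.3;-6 24 0 0 0 0 0.3;-3 12 0 0 0 0 0.3;0 0 0 0 0 0 0.3;0 0 0 0 0 0 0.3"

```text
time: 42.35
tool_pos: [0.5697, 0.0075, 0.1258]
ee_rot: [-3.141, 0.018, 0.294]
wrist_force: [0.8, 0.2, -1.7]
width: 0.047
```

```bash
python3 - <<'E'
from h import *
togo(.5733,.0063,.0435)
E
```

```text
t 42.35 pos [0.5697 0.0075 0.1258] rot [-3.141  0.018  0.294] w 0.047 F [ 0.8  0.2 -1.7]
go tool mm [ 4.6  2.2 82.3]
```

Request:
arm_command --commands "3 2 0 0 1 0 0.3;0 0 15 0 0 0 0.3;0 0 20 0 0 0 0.3;0 0 20 0 0 0 0.3;0 0 8 0 0 0 0.3;0 0 0 0 0 0 0.3;0 0 0 0 0 0 0.3"

```text
time: 43.22
tool_pos: [0.5726, 0.0105, 0.0584]
ee_rot: [-3.14, 0.0, 0.3]
wrist_force: [-0.3, -0.5, -1.7]
width: 0.0476
```

```bash
python3 - <<'E'
from h import *
togo(.5733,.0063,.0435)
E
```

```text
t 43.225 pos [0.5726 0.0105 0.0584] rot [-3.14  0.    0.3 ] w 0.0476 F [-0.3 -0.5 -1.7]
go tool mm [-0.6  4.3 14.9]
```

Request:
arm_command --commands "0 4 0 0 0 0 0.3;0 0 6 0 0 0 0.3;0 0 6 0 0 0 0.3;0 0 1 0 0 0 0.3;0 0 0 0 0 0 0.3"

```text
time: 43.85
tool_pos: [0.5752, 0.0062, 0.0464]
ee_rot: [-3.141, -0.003, 0.299]
wrist_force: [-0.2, -0.5, -1.3]
width: 0.0477
```

```bash
python3 - <<'E'
from h import *
togo(.5733,.0063,.0435)
E
```

```text
t 43.85 pos [0.5752 0.0062 0.0464] rot [-3.141e+00 -3.000e-03  2.990e-01] w 0.0477 F [-0.2 -0.5 -1.3]
go tool mm [-1.8 -0.7  2.8]
```

Request:
arm_command --commands "-1.5 0 2 0 -0.2 0 0.3;0 0 1 0 0 0 0.3;0 0 0 0 0 0 0.3;0 0 0 0 0 0 0.74;0 0 0 0 0 0 0.74;0 0 0 0 0 0 0.74;0 0 -12 0 0 0 0.74;0 0 -25 0 0 0 0.74;0 0 -30 0 0 0 0.74;0 0 -35 0 0 0 0.74;0 0 -25 0 0 0 0.8;0 0 0 0 0 0 0.8"

```text
time: 45.35
tool_pos: [0.5753, 0.0056, 0.1803]
ee_rot: [3.139, -0.007, 0.3]
wrist_force: [-0.3, 0.7, -0.6]
width: 0.0752
```

```bash
python3 - <<'E'
from h import *
st(); p=snapshot("wrist"); H.update(tin_mid=.049,tape_mid=.0095,cup_mid=.046)
tips(p); pads(p); cv2.imwrite("pics/m.png",p["img"])
E
```

```text
t 45.35 pos [0.5753 0.0056 0.1803] rot [ 3.139 -0.007  0.3  ] w 0.0752 F [-0.3  0.7 -0.6]
tin_mid 0.83 [261. 278.] [ 0.4613 -0.0311  0.049 ]
tin_mid 0.64 [189. 259.] [0.4616 0.0622 0.049 ]
tin_mid 0.55 [259. 188.] [0.5741 0.0058 0.049 ]
bottle_mid 0.9 [328. 192.] [ 0.5948 -0.0697  0.057 ]
spool_mid 0.42 [400. 289.] [ 0.4831 -0.2334  0.021 ]
organiser 0.7 [291. 167.] [ 0.6004 -0.0302  0.    ]
side_mat 0.9 [ 69. 158.] [0.5267 0.2539 0.    ]
spool_rest 0.56 [399. 288.] [ 0.474  -0.2472  0.    ]
tape_mid 0.9 [469. 123.] [ 0.7227 -0.2248  0.0095]
cup_mid 0.67 [93.  3.] [0.7098 0.2239 0.046 ]
blob [654. 100.] [  4. 489.] px [198. 117.]
blob [ 722. -226.] [50. 62.] px [460. 123.]
blob [629. -19.] [56. 56.] px [291. 144.]
blob [595. -71.] [49. 51.] px [314. 176.]
blob [435. -38.] [125. 403.] px [255. 276.]
blob [ 433. -316.] [178. 211.] px [428. 315.]
```

View pics/m.png

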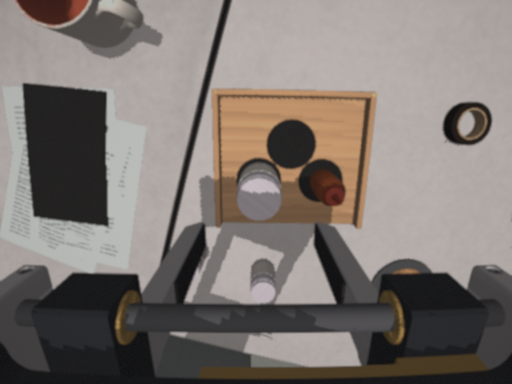

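```bash
python3 - <<'E'
from h import *
p=snapshot("top"); tips(p,["spool_mid","spool_rest","tin_mid","bottle_mid"])
print(robot.close_job())
E
```

```text
spool_mid 0.62 [341. 244.] [ 0.474 -0.246  0.021]
spool_rest 0.7 [337. 242.] [ 0.482  -0.2399  0.    ]
tin_mid 0.57 [252. 204.] [0.5734 0.0006 0.049 ]
bottle_mid 0.52 [276. 193.] [ 0.6022 -0.0639  0.057 ]
the job is handed in; nothing more can be done
None
```

The job is done in the order asked, at about 45 s of the 118 s allowed. I moved the tin and then the bottle to the mat. I laid the spool on the round rest while both waited there. Then I put the bottle and the tin back on their own pads.

**Last checks:**
- **Tin:** upright at (0.574, 0.006), against its left pad at (0.573, 0.006).
- **Bottle:** upright at (0.595, -0.070), against its right pad at (0.595, -0.071).
- **Spool:** flat at (0.475, -0.248), against a rest centre measured between (0.475, -0.247) and (0.477, -0.246), so within about 2 mm.
- **Tape and mug:** each within about 4 mm of the first measurement, so not moved.
- **Wrist force:** no reading at the end of a move was above about 3 N.

**What disagreed or went wrong:**
- The final overhead camera readings differ from the wrist camera by 5 to 10 mm for the tin, the bottle and the rest. I trusted the wrist camera because it is closer and matches the fitted pads. Its last view of the spool was partly blocked and read about 16 mm off, so the spool figure comes from the clear view just after release.
- On the first try at the tin, the arm drifted and gripped it too high, on the taper. I opened the gripper there without lifting, corrected and gripped it again. The tin stayed standing.

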